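# Refit the battery cover of the bench temperature logger

### The job

The probe logger's cells have been changed: drop its battery cover back into the bay, then push the cover's sprung wing stud in and give it a quarter turn clockwise until it locks, and let go. Feel your way: the receptacle under the cover bottoms out just after the stud is far enough in, and the stud must never be forced round or leant on with more than about 15 N. Leave the other things on the counter where they are.

Things in the scene. Friction and masses are not known exactly. Their poses are not given: they have to be found in the camera images.
- logger: Grey plastic bench instrument, 180 (x) by 250 (y) by 70 mm high, fixed on the counter; origin at the centre of its underside, z up. Its flat deck, 70 mm up, has a display and four round keys on the +y half and the open battery bay, with green cells in it, on the -y half.
- bay (a point): Centre of the battery bay's opening at deck height (70 mm above the counter), with the logger's axes; the opening is 107 mm along x by 75 mm along y. In its middle, 12 to 21 mm below the deck, sits a closed steel receptacle whose 8 mm wide slot runs along x. It stands on an adjusting screw, so its height differs from unit to unit and is not measured.
- cover: Loose grey plastic cover, 220 g, lying right way up; origin at the centre of its underside, z up. Skirt 14 mm deep, 104 (x) by 72 mm (y), tapering by 3 mm a side to its bottom; above it a plate 120 (x) by 88 (y) by 4 mm, top 18 mm over the origin. Seated: plate on the deck, origin 14 mm below the deck on the bay's centre, x along the bay's x, either way round; the skirt has 1.5 mm play a side.
- wing (a point): On the stud's axis (the cover's centre), top face of the stud's 28 mm round steel flange: 39.5 mm above the cover's origin when out; moves and turns with the stud. On the flange stands a flat wing, 36 mm along this x, 9 mm thick along y, 24 mm tall, to be gripped across its thickness for lifting, pressing and turning. The stud's 18 mm cross pin lies along the wing, hidden below.
- stud_push (a joint): Depth of the stud, m: 0 out (flange 18.5 mm above the plate), 0.0173 its own end. The spring resists with 3 N plus 0.3 N/mm. Cover seated and wing along the slot, only the spring resists until the pin bottoms on the receptacle's floor, at 8 to 16 mm by unit. Within 1 mm above the floor the pin can turn. Locked and let go, it rises into a notch 2.8 mm above the floor and stays in.
- stud_turn (a joint): Turn of the stud in the cover, rad, clockwise from above: 0 = wing and pin along the cover's x (the pin passes the slot within 0.2 rad of this), 1.57 = across it. Out of the receptacle it turns freely with light friction and starts a little askew. In the slot the pin cannot turn; below it, it turns clockwise to a firm stop about 0.08 past 1.57, at the notch.
- thermometer: Blue probe thermometer lying on the counter, 210 mm long: a bystander.
- spoon: Steel spoon lying on the counter, 180 mm long: a bystander.
- bowls: Stack of white bowls, 150 mm across and 110 mm high: a bystander.
- spray: White spray bottle with orange trigger, 80 mm across and 225 mm high: a bystander.
Things that resemble listed ones, but are neither listed nor needed, are in the scene too. Leave any blue look-alike of the cover alone.

How it is judged:
By the outcome, as a careful person would: the job done as asked, in the order asked, and still so for the second after the job is handed in, with the robot touching nothing.
It also fails if it takes over 64 s, if anything falls off the work surface, if the arm or the gripper's body presses on something with over 40 N, if the wrist force passes 120 N, or if a joint passes its speed limit or range.

### The arm

A 6-joint arm with a two-finger parallel gripper is mounted at the origin on the work surface. World frame = base frame: x ahead of the robot, y to its left, z up, the work surface at z = 0. Lengths are in m, angles in degrees, forces in N, time in s.
With the tool pointing down it reaches from about 0.35 to 0.975 m from the base axis. Payload 17.4 kg.
Tool frame: the origin (TCP) lies at the centre of the arm's flange, where the gripper is bolted on; the fingertips stand 173 mm ahead of it and the grasp point (between the pads) lies env.grip_point_offset ahead of it (env.grip_point_offset is the distance from the TCP to the grasp point, in m); z points along the fingers, y is the line along which they close (so a half turn about z gives the same grasp; the last joint's range is limited). The gripper opens to 85 mm and grips with 20 to 120 N. Pads are 22 mm wide; open, the fingers measure 114 mm over their backs; the gripper's body (76 mm by 85 mm) begins 54 mm behind the grasp point. The pads swing forward as they close: fully open they stand 13 mm farther back than shut.
Start: joints at [-72.239, 6.646, 82.598, -0, 90.757, -2.166], TCP at [0.23, -0.635, 0.405] pointing down, gripper open.
Joint ranges: [-162.19, 162.19], [-47.58, 125.68], [4.15, 143.07], [-65.23, 245.23], [0.69, 171.88], [-170.13, 170.13]. Speed limits (degrees/s): [108.29, 108.29, 127.2, 180, 180, 180].

### API

Orientations are given as a 3x3 rotation matrix whose columns are the frame's x, y, z axes.
In Python, from plant import env gives the robot as it stands.
- The arm moves only by the tool jog_arm, never from a script. Its argument "rows" is a list of rows, each a list of 4 numbers: the shift along the tool's x, y, z in mm, then the turn about the tool's z in degrees. A call has 1 to 20 rows; each row is the pose to reach, as a shift and turn from the pose commanded when the call began, along the tool's axes at that moment; what a row does not reach only later rows make up. A row lasts 1/8 s, in which the tool goes at most 62.5 mm and 10.7 degrees, less where a joint would pass 70% of its speed; a pose out of reach is approached as far as the arm can. A call with a gripper value outside its range is refused whole. "grip" is the finger opening in mm, from 0 to 85.4, set as the call begins (left out, the last holds). The fingers move at their own pace and stop on an object; "newtons" is the grip in N (left out, the last holds). Time passes only in rows, so rows that repeat a pose let the fingers close. It gives the time, the measured TCP pose, the force, the opening and the grip force at its end, in the units of the state.
- env.observe(): the state, without advancing time (a new reading comes with each control period).
- env.capture(name): name is "scene" or "top" or "wrist"; returns a dict with "image" (400x640x3 uint8, red, green, blue), "range_z" (400x640 float32, m along the optical axis (not along the pixel's ray), 0 where there is no reading), "mtx" (3x3 intrinsics, pixels), "eye" and "attitude" of the camera in the world. Camera axes: x right, y down, z forward; pixel columns grow to the right and rows downward; lengths in m; the calibration is good to about 2 mm. The wrist camera is an equidistant fisheye: a pixel r from the principal point sees the ray r / f radians off the axis. A picture is of the moment at which its call begins.
- env.sign_off(): hands the job in; it is judged then, once.
The state is a dict: "time_s": time; "joints": joint angles; "joint_velocities": joint speeds; "tau": joint torques, N m; "eef_pos": TCP position; "tcp_rot": TCP orientation; "contact_force": force on the tool from outside, world axes, zero at the start; "wrist_torque": the same for the moment, N m; "opening": finger opening in m; "grip_force": force on a finger pad.
Only numpy, scipy, OpenCV 4.12 (cv2) and the standard library are available. Lean on these libraries where they do the work, as an engineer would, in place of code of your own. Each camera call takes 0.05 s, during which the arm holds its last target. There are 200 camera calls.

## Working session

There is one attempt and no reset: what is moved stays moved. The work goes in short steps, Python scripts to look and compute and a tool call to move; the robot and the scene stay as the last step left them, time stands still between calls to the robot, and variables do not carry over. Pictures are saved under pics/ and viewed, at most 10 in all, crops included, and the job is handed in when it is done.

Besides the shell and the picture viewer there is one more tool, called after "Emit:" as name(argument=value, ...), one argument or row to a line, values as JSON. jog_arm: Moves the arm, as the interface text tells. Its arguments: {"type":"object","properties":{"rows":{"type":"array"},"grip":{"type":"number"},"newtons":{"type":"number"}},"required":["rows"]}

```bash
mkdir -p pics; ls; cat > h.py <<'E'
import numpy as np, cv2, pickle
from plant import env
def cap(n,tag):
    c=env.capture(n); pickle.dump(c,open(f'{tag}.pkl','wb')); cv2.imwrite(f'pics/{tag}.png',c['image'][...,::-1]); return c
def cloud(c):
    K=np.array(c['mtx']);Z=c['range_z'];v,u=np.mgrid[:400,:640]
    P=np.dstack([(u-K[0,2])/K[0,0]*Z,(v-K[1,2])/K[1,1]*Z,Z])
    return P@np.array(c['attitude']).T+np.array(c['eye'])
E
python3 - <<'E'
from h import *
for n in('scene','top'):
    c=cap(n,n);print(n,c['eye'],np.round(c['attitude'],3).tolist(),c['mtx'])
s=env.observe();print(s['eef_pos'],np.round(s['tcp_rot'],3).tolist(),s['contact_force'],s['opening'],env.grip_point_offset)
E
```

```text
pics
scene [0.96382901 0.87259814 0.95357155] [[-0.873, 0.34, -0.351], [0.488, 0.628, -0.606], [0.015, -0.7, -0.714]] [[421.82456546   0.         318.36214332]
 [  0.         421.82456546 192.80824473]
 [  0.           0.           1.        ]]
top [0.39645782 0.11928446 1.34852915] [[0.004, -0.996, 0.09], [-1.0, -0.001, 0.023], [-0.023, -0.091, -0.996]] [[437.43826127   0.         312.00996502]
 [  0.         437.43826127 197.12082055]
 [  0.           0.           1.        ]]
[ 0.23004808 -0.63461154  0.40400735] [[0.94, 0.341, -0.0], [0.341, -0.94, 0.001], [0.0, -0.001, -1.0]] [ 0.25711852 -0.23854226 -0.85602847] 0.08556110094049318 0.1547
```

View pics/top.png

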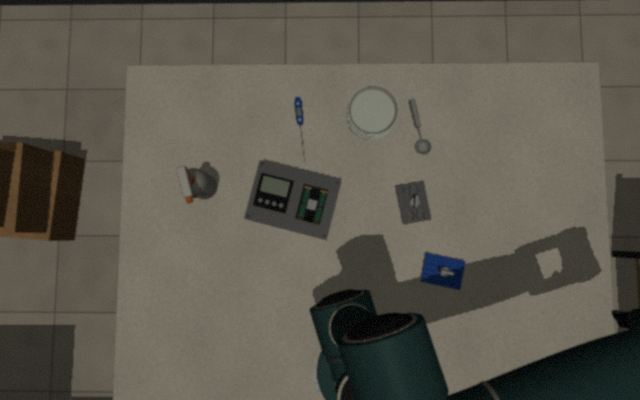

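View pics/scene.png

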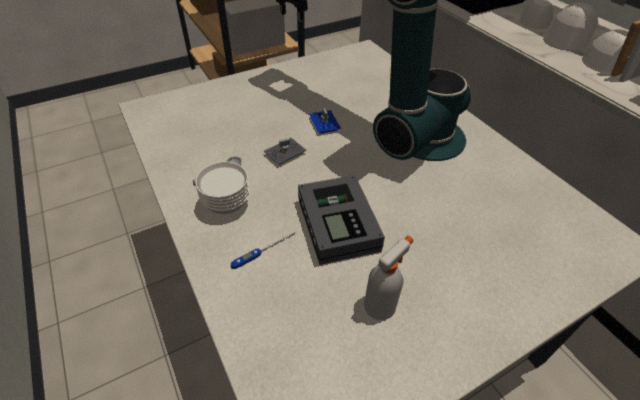

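The top view shows the logger at (293,199) with its bay at (312,204). There are two cover-like things: a grey one at (413,202) and a blue one at (443,271). The grey one fits the description and the blue one is the look-alike. I'll measure both parts and confirm in an enlarged crop.

```bash
python3 - <<'E'
from h import *
c=pickle.load(open('top.pkl','rb'));P=cloud(c);im=c['image'].astype(int)
def rect(m,name):
    m=m.astype(np.uint8);n,l,st,ce=cv2.connectedComponentsWithStats(m)
    i=1+st[1:,4].argmax();q=P[l==i]
    r=cv2.minAreaRect((q[:,:2]*1000).astype(np.float32));print(name,st[i],r,np.median(q[:,2]))
    print(cv2.boxPoints(r).round(1).tolist())
    return q
w=np.zeros((400,640),bool);w[150:250,230:350]=1
q=rect(w&(P[...,2]>.055)&(P[...,2]<.085),'deck')
w[:]=0;w[170:235,385:440]=1
g=im.sum(2);print('counter z',np.median(P[240:250,450:480,2]))
print('thr',g[202,403],g[202,450])
rect(w&(P[...,2]>.010),'cover')
rect(w&(g<(g[202,403]+g[150,460])/2),'covercol')
h=P[...,2]>.045; h&=w; print('wing pts',h.sum(),P[h].mean(0) if h.any() else 0,[ (u,v) for v,u in np.argwhere(h)][:30])
if h.sum()>3: print(cv2.minAreaRect((P[h][:,:2]*1000).astype(np.float32)))
# bay low region
w[:]=0;w[175:235,285:340]=1
b=rect(w&(P[...,2]<.064)&(P[...,2]>.02),'bay')
a=c['image'][150:240,240:440][...,::-1]
cv2.imwrite('pics/crop1.png',cv2.resize(a,(800,360),interpolation=cv2.INTER_CUBIC))
E
```

```text
deck [ 244  160   98   80 4266] ((506.4117431640625, 205.89923095703125), (250.3762664794922, 180.72560119628906), 75.65310668945312) 0.070370839679184
[[387.79998779296875, 107.0], [562.9000244140625, 62.20000076293945], [625.0, 304.79998779296875], [449.8999938964844, 349.6000061035156]]
counter z -3.141180673937871e-05
thr 179 332
cover [ 396  181   36   45 1151] ((479.53533935546875, -36.45845031738281), (120.31287384033203, 336.11895751953125), 10.27018928527832) 0.018748702782817483
[[390.3999938964844, 118.19999694824219], [450.29998779296875, -212.60000610351562], [568.7000122070312, -191.10000610351562], [508.79998779296875, 139.60000610351562]]
covercol [ 395  181   36   44 1142] ((479.82733154296875, -35.49946594238281), (123.64689636230469, 336.4958190917969), 11.443890571594238) 0.018409961944518383
[[385.8999938964844, 117.0999984741211], [452.6000061035156, -212.6999969482422], [573.7999877929688, -188.10000610351562], [507.0, 141.6999969482422]]
wing pts 67 [ 0.47764189 -0.09471841  0.34900559] [(np.int64(385), np.int64(171)), (np.int64(421), np.int64(180)), (np.int64
[... 600 characters left out ...]
np.int64(418), np.int64(199)), (np.int64(432), np.int64(199)), (np.int64(414), np.int64(200)), (np.int64(415), np.int64(200)), (np.int64(416), np.int64(200)), (np.int64(417), np.int64(200)), (np.int64(418), np.int64(200)), (np.int64(412), np.int64(201)), (np.int64(414), np.int64(201))]
((443.97900390625, -27.445388793945312), (31.707977294921875, 306.8325500488281), 23.845495223999023)
bay [296 184  33  41 601] ((493.64398193359375, 149.8017578125), (73.82645416259766, 105.07124328613281), 75.87049102783203) 0.029482104163255585
[[433.70001220703125, 126.80000305175781], [535.5999755859375, 101.19999694824219], [553.5999755859375, 172.8000030517578], [451.70001220703125, 198.39999389648438]]
```

View pics/crop1.png

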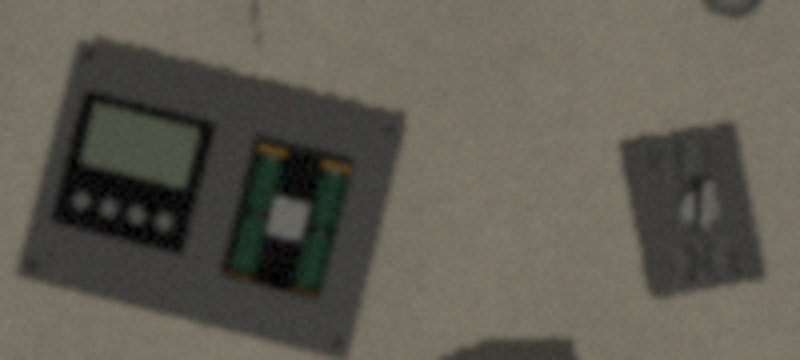

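The crop confirms it: grey plate with a steel wing at crop (700,205), and the open bay with the white receptacle at (288,218). I'll refine the cover's pose.

```bash
python3 - <<'E'
from h import *
c=pickle.load(open('top.pkl','rb'));P=cloud(c)
w=np.zeros((400,640),bool);w[170:235,385:440]=1
h=(w&(P[...,2]>.01)&(P[...,2]<.08)).astype(np.uint8)
h=cv2.morphologyEx(h,cv2.MORPH_OPEN,np.ones((3,3)))>0
pl=h&(P[...,2]<.024)
r=cv2.minAreaRect((P[pl][:,:2]*1000).astype(np.float32));print('plate',r)
hi=(h&(P[...,2]>.05));q=P[hi];print('wing',len(q),np.median(q,0),cv2.minAreaRect((q[:,:2]*1000).astype(np.float32)))
q2=q[:,:2]-q[:,:2].mean(0);U=np.linalg.svd(q2)[2][0];print('axis deg',np.degrees(np.arctan2(U[1],U[0])))
fl=h&(P[...,2]>.03)&(P[...,2]<.048);print('flange',P[fl].mean(0),fl.sum())
print(env.observe()['joints'], env.observe()['time_s'])
E
```

```text
plate ((501.4981994628906, -158.31283569335938), (120.33328247070312, 88.84149932861328), 10.062615394592285)
wing 47 [ 0.49960045 -0.15621159  0.06323321] ((500.838134765625, -157.50900268554688), (9.759262084960938, 34.10512161254883), 80.95099639892578)
axis deg 171.69733325776406
flange [ 0.50200177 -0.15458385  0.04055945] 34
[-7.22391158e+01  6.67416026e+00  8.26315298e+01 -8.45783611e-04
  9.07577629e+01 -2.16670707e+00] 0.1
```

Emit:
jog_arm(
  rows=[
    [45,-38,10,-15],
    [90,-76,20,-25],
    [140,-119,30,-35],
    [185,-158,40,-45],
    [230,-196,50,-55],
    [275,-235,60,-65],
    [320,-273,70,-75],
    [365,-312,80,-85],
    [400,-341,90,-95],
    [417,-356,90,-105],
    [417,-356,90,-115],
    [417,-356,90,-125],
    [417,-356,90,-135],
    [417,-356,90,-145],
    [417,-356,90,-151.5],
    [417,-356,90,-151.5],
    [417,-356,90,-151.5],
  ],
  grip=50,
)

```text
time_s: 2.22
eef_pos: [0.5007, -0.1578, 0.3146]
tcp_rot: [[-0.988, 0.152, -0.0], [0.152, 0.988, 0.0], [0.0, 0.0, -1.0]]
contact_force: [-0.3, 0.2, 0.7]
opening: 0.05
grip_force: 0.0
```

```bash
python3 - <<'E'
from h import *
s=env.observe();print(s['time_s'],s['eef_pos'],np.degrees(np.arctan2(*s['tcp_rot'][[1,0],0])),np.round(s['tcp_rot'][:,2],4),s['joints'].round(1),s['contact_force'],s['opening'])
c=cap('wrist','w1');print(c['eye'],np.round(c['attitude'],3).tolist(),c['mtx'])
E
```

```text
2.225 [ 0.5007105  -0.15777398  0.31457327] 171.27405763588638 [-3.e-04  1.e-04 -1.e+00] [ -20.3  -10.1  107.4   -0.    82.7 -101.5] [-0.30834954  0.17888302  0.70946713] 0.050004855807401404
[ 0.42232179 -0.1453113   0.2847823 ] [[0.151, 0.939, 0.31], [0.989, -0.144, -0.046], [0.002, 0.313, -0.95]] [[309.70691629   0.         320.53727897]
 [  0.         309.70691629 204.29619744]
 [  0.           0.           1.        ]]
```

View pics/w1.png

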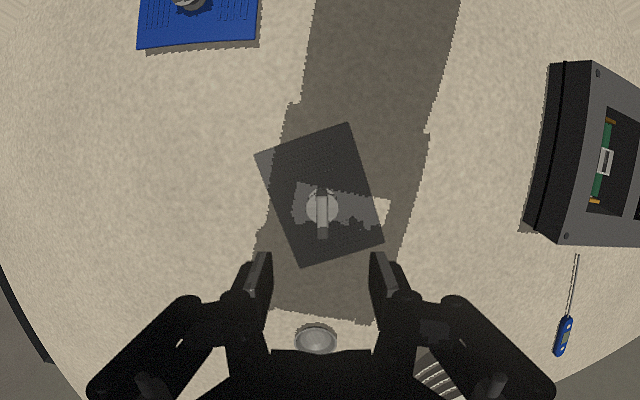

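The wrist view shows the wing upright at (321,210), midway between the fingertips (272 and 370) and parallel to the pads. The cover is turned CCW relative to the wing. I'll descend and close.

Emit:
jog_arm(
  rows=[
    [0,0,30,0],
    [0,0,60,0],
    [0,0,85,0],
    [0,0,95,0],
    [0,0,99,0],
    [0,0,99,0],
    [0,0,99,0],
  ],
)

```text
time_s: 3.15
eef_pos: [0.501, -0.1579, 0.2166]
tcp_rot: [[-0.989, 0.149, 0.001], [0.149, 0.989, -0.0], [-0.001, -0.0, -1.0]]
contact_force: [-0.1, 0.1, 0.4]
opening: 0.0502
grip_force: 0.0
```

Emit:
jog_arm(
  rows=[
    [0,0,0,0],
    [0,0,0,0],
    [0,0,0,0],
    [0,0,0,0],
    [0,0,0,0],
    [0,0,0,0],
    [0,0,0,0],
    [0,0,0,0],
  ],
  grip=0,
  newtons=60,
)

```text
time_s: 4.15
eef_pos: [0.5008, -0.1578, 0.2158]
tcp_rot: [[-0.989, 0.149, 0.0], [0.149, 0.989, -0.0], [-0.0, -0.0, -1.0]]
contact_force: [-0.3, -1.2, 2.5]
opening: 0.0077
grip_force: 61.9
```

Emit:
jog_arm(
  rows=[
    [0,0,0,-5],
    [0,0,0,-10],
    [0,0,0,-15],
    [0,0,0,-18.5],
    [0,0,0,-18.5],
    [0,0,0,-18.5],
  ],
)

```text
time_s: 4.9
eef_pos: [0.5008, -0.1579, 0.2158]
tcp_rot: [[-0.985, -0.171, 0.0], [-0.171, 0.985, -0.0], [-0.0, -0.0, -1.0]]
contact_force: [0.6, -2.9, 2.2]
opening: 0.0077
grip_force: 62.0
```

Emit:
jog_arm(
  rows=[
    [0,0,-15,0],
    [0,0,-40,0],
    [0,0,-70,0],
    [0,0,-100,0],
    [0,0,-125,0],
    [0,0,-130,0],
    [0,0,-130,0],
    [0,0,-130,0],
  ],
)

```text
time_s: 5.9
eef_pos: [0.5006, -0.1577, 0.3444]
tcp_rot: [[-0.985, -0.172, -0.002], [-0.172, 0.985, 0.001], [0.002, 0.001, -1.0]]
contact_force: [-0.2, 0.1, -3.2]
opening: 0.0074
grip_force: 61.4
```

```bash
python3 - <<'E'
from h import *
s=env.observe();print(s['time_s'],s['eef_pos'],np.degrees(np.arctan2(*s['tcp_rot'][[1,0],0])),s['contact_force'],s['opening'],s['wrist_torque'])
c=cap('wrist','w2')
E
```

```text
5.9 [ 0.50061086 -0.15769496  0.34443839] -170.07801847823418 [-0.24437092  0.05765544 -3.16992463] 0.00736917266075058 [-0.06447139  0.11331168 -0.03003222]
```

View pics/w2.png

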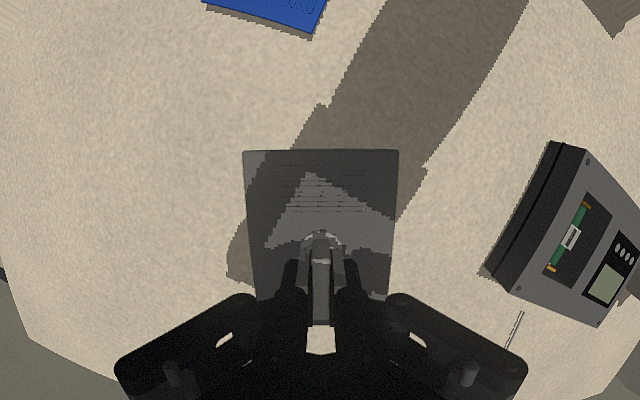

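The cover hangs level and square to the tool, centred at column 321. I'll cross-check the bay from this nearer view (bay at about (570,238)).

```bash
cat >> h.py <<'E'
def wcloud(c,z=None):
    K=np.array(c['mtx']);v,u=np.mgrid[:400,:640];x=(u-K[0,2])/K[0,0];y=(v-K[1,2])/K[1,1];r=np.hypot(x,y)+1e-9
    d=np.dstack([x/r*np.tan(r),y/r*np.tan(r),np.ones_like(r)])
    A=np.array(c['attitude']);e=np.array(c['eye']);w=d@A.T
    if z is None: return e+w*c['range_z'][...,None]
    return e+w*((z-e[2])/w[...,2])[...,None]
E
python3 - <<'E'
from h import *
def rep(P,R,box,n):
    u0,u1,v0,v1=box;m=np.zeros((400,640),bool);m[v0:v1,u0:u1]=1
    deck=m&(abs(P[...,2]-.07)<.005)&(P[...,0]<.68)
    d=cv2.morphologyEx(deck.astype(np.uint8),cv2.MORPH_OPEN,np.ones((3,3)))
    k,l,st,_=cv2.connectedComponentsWithStats(d);l=l==1+st[1:,4].argmax()
    print(n,'deck z',np.median(P[l][:,2]),cv2.minAreaRect((R[l][:,:2]*1000).astype(np.float32)))
    lab=l.astype(np.uint8);cs,hh=cv2.findContours(lab,cv2.RETR_CCOMP,cv2.CHAIN_APPROX_NONE)
    for q,h in zip(cs,hh[0]):
        if h[3]>=0 and cv2.contourArea(q)>250:
            X=R[q[:,0,1],q[:,0,0],:2]*1000;print(' hole',cv2.contourArea(q),cv2.minAreaRect(X.astype(np.float32)))
c=pickle.load(open('w2.pkl','rb'));rep(wcloud(c),wcloud(c,.07),(440,640,100,360),'w2')
c=pickle.load(open('top.pkl','rb'));P=cloud(c)
e=np.array(c['eye']);R=e+(P-e)*((.07-e[2])/(P[...,2]-e[2]))[...,None]
rep(P,R,(230,350,150,250),'top')
E
```

```text
w2 deck z 0.07165131872238228 ((510.0295715332031, 206.72842407226562), (261.0660400390625, 181.29745483398438), 75.69263458251953)
 hole 2790.0 ((496.31976318359375, 150.05389404296875), (75.47032928466797, 108.45891571044922), 76.97032928466797)
top deck z 0.0702749665602238 ((506.2591247558594, 205.54473876953125), (249.98118591308594, 179.9051971435547), 75.83818817138672)
 hole 1068.5 ((489.871826171875, 149.04498291015625), (96.04649353027344, 126.20819854736328), 72.41261291503906)<stdin>:14: RuntimeWarning: divide by zero encountered in divide
<stdin>:14: RuntimeWarning: invalid value encountered in multiply
```

Emit:
jog_arm(
  rows=[
    [-4,26,0,4],
    [-9,66,0,9],
    [-15,106,0,14],
    [-21,146,0,19],
    [-25,175,0,23],
    [-27,186,0,24.3],
    [-27,186,0,24.3],
    [-27,186,0,24.3],
    [-27,186,0,24.3],
  ],
)

```text
time_s: 7.08
eef_pos: [0.4953, 0.0295, 0.3455]
tcp_rot: [[-0.969, 0.249, -0.0], [0.249, 0.969, -0.0], [0.0, -0.0, -1.0]]
contact_force: [-0.7, 0.1, -3.7]
opening: 0.0077
grip_force: 61.2
```

```bash
python3 - <<'E'
from h import *
s=env.observe();print(s['time_s'],s['eef_pos'],np.degrees(np.arctan2(*s['tcp_rot'][[1,0],0])),s['contact_force'])
c=cap('wrist','w3')
for t,z,box in(('w3',.07,0),('w1',.018,1)):
    c=pickle.load(open(t+'.pkl','rb'));P=wcloud(c);R=wcloud(c,z)
    m=abs(P[...,2]-z)<.006
    if box: m[:, :240]=0;m[:,400:]=0;m[:110]=0;m[280:]=0
    l=cv2.morphologyEx(m.astype(np.uint8),cv2.MORPH_OPEN,np.ones((3,3)))
    k,l,st,_=cv2.connectedComponentsWithStats(l);l=l==1+st[1:,4].argmax()
    print(t,l.sum(),np.median(P[l][:,2]),cv2.minAreaRect((R[l][:,:2]*1000).astype(np.float32)))
    cs,hh=cv2.findContours(l.astype(np.uint8),cv2.RETR_CCOMP,cv2.CHAIN_APPROX_NONE)
    for q,h in zip(cs,hh[0]):
        if h[3]>=0 and cv2.contourArea(q)>250:
            X=R[q[:,0,1],q[:,0,0],:2]*1000;print(' hole',cv2.contourArea(q),cv2.minAreaRect(X.astype(np.float32)),q[:,0].min(0),q[:,0].max(0))
E
```

```text
7.075 [0.49532154 0.02948555 0.34554806] 165.59657624515074 [-0.66614603  0.11124958 -3.6588416 ]
w3 29269 0.07146785386341303 ((511.0216064453125, 207.56842041015625), (253.8339080810547, 181.95114135742188), 75.89569854736328)
 hole 8690.0 ((494.72747802734375, 149.45274353027344), (76.02217864990234, 107.58114624023438), 75.30804443359375) [409 105] [495 227]
w1 11014 0.019575299331533902 ((505.57916259765625, -156.45785522460938), (121.12572479248047, 88.90119934082031), 10.375566482543945)
 hole 1100.0 ((518.8267822265625, -156.14227294921875), (50.22789001464844, 31.81528663635254), 12.167061805725098) [305 188] [340 240]
```

View pics/w3.png

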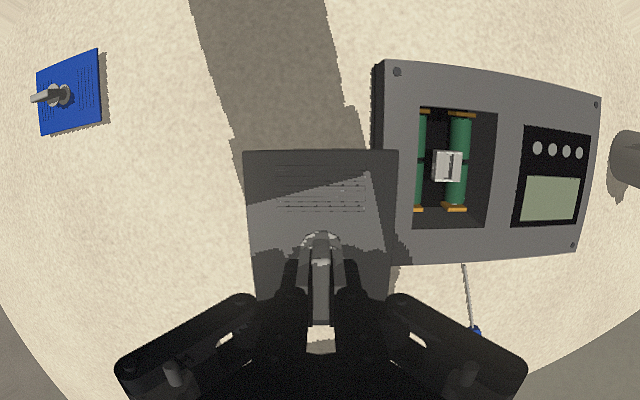

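The wrist view shows the bay hole at (409–495, 105–227) and the cover level in the grip. Against the cover, the wrist-measured and top-measured bay positions agree to about 2 mm: the move from the grasp is about (-10.4, +306) mm, which is within the skirt's taper. I'll move over the bay and lower.

Emit:
jog_arm(
  rows=[
    [6,20,0,0],
    [18,60,0,0],
    [28,95,10,0],
    [34,112,25,0],
    [34.3,113.8,40,0],
    [34.3,113.8,50,0],
    [34.3,113.8,54,0],
    [34.3,113.8,54,0],
    [34.3,113.8,54,0],
    [34.3,113.8,54,0],
  ],
)

```text
time_s: 8.38
eef_pos: [0.4904, 0.1487, 0.2921]
tcp_rot: [[-0.969, 0.248, 0.001], [0.248, 0.969, 0.0], [-0.001, 0.0, -1.0]]
contact_force: [0.0, 0.0, -3.2]
opening: 0.0078
grip_force: 61.3
```

```bash
python3 - <<'E'
from h import *
s=env.observe();print(s['time_s'],s['eef_pos']*1000,np.degrees(np.arctan2(*s['tcp_rot'][[1,0],0])),s['contact_force'])
c=cap('scene','s2');a=c['image'][150:280,270:430][...,::-1]
b=cap('wrist','w4')['image'][60:330,200:480][...,::-1]
cv2.imwrite('pics/crop2.png',np.hstack([cv2.resize(a,(480,400),interpolation=cv2.INTER_CUBIC),cv2.resize(b,(320,400))]))
E
```

```text
8.375 [490.3882217  148.72585572 292.13385312] 165.6178750796956 [ 3.87276989e-02  6.51335538e-04 -3.17165468e+00]
```

View pics/crop2.png

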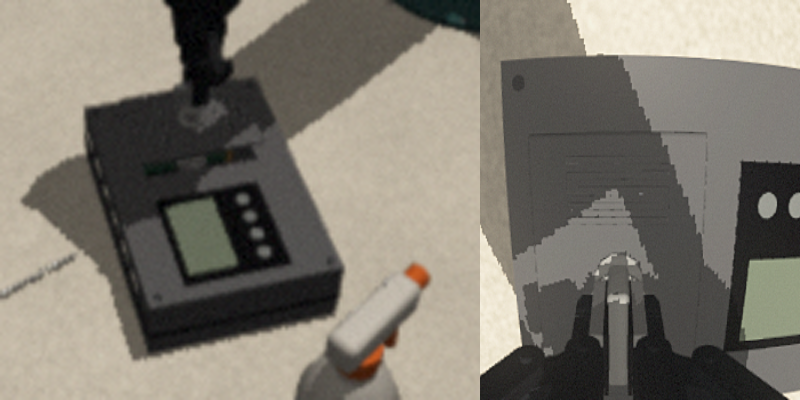

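The plate is square over the bay, parallel to the deck edges. I'll lower slowly and watch the force.

Emit:
jog_arm(
  rows=[
    [0,0,3,0],
    [0,0,6,0],
    [0,0,9,0],
    [0,0,11,0],
    [0,0,11,0],
    [0,0,11,0],
  ],
)

```text
time_s: 9.22
eef_pos: [0.4903, 0.1488, 0.2807]
tcp_rot: [[-0.969, 0.248, -0.0], [0.248, 0.969, -0.0], [0.0, -0.0, -1.0]]
contact_force: [0.6, 0.6, -2.4]
opening: 0.0075
grip_force: 61.3
```

Emit:
jog_arm(
  rows=[
    [0,0,2,0],
    [0,0,4,0],
    [0,0,4,0],
    [0,0,4,0],
  ],
)

```text
time_s: 9.72
eef_pos: [0.4904, 0.149, 0.2771]
tcp_rot: [[-0.969, 0.248, 0.001], [0.248, 0.969, 0.001], [-0.001, 0.001, -1.0]]
contact_force: [2.2, 4.9, 1.9]
opening: 0.0077
grip_force: 62.0
```

Emit:
jog_arm(
  rows=[
    [0,0,1,0],
    [0,0,2,0],
    [0,0,3,0],
    [0,0,3,0],
    [0,0,3,0],
  ],
)

```text
time_s: 10.35
eef_pos: [0.4905, 0.149, 0.2742]
tcp_rot: [[-0.969, 0.248, 0.001], [0.248, 0.969, 0.001], [-0.001, 0.001, -1.0]]
contact_force: [1.4, 5.5, 2.5]
opening: 0.0076
grip_force: 62.1
```

The bay wall pushes the cover about 5 N along tool +y. I'll ease it that way.

Emit:
jog_arm(
  rows=[
    [0,0.7,0,0],
    [0,1.4,0,0],
    [0,1.4,0,0],
    [0,1.4,0,0],
  ],
)

```text
time_s: 10.85
eef_pos: [0.4907, 0.15, 0.2737]
tcp_rot: [[-0.969, 0.248, -0.0], [0.248, 0.969, -0.001], [-0.0, -0.001, -1.0]]
contact_force: [-0.5, -3.3, 3.9]
opening: 0.0078
grip_force: 62.1
```

Emit:
jog_arm(
  rows=[
    [0,0,1,0],
    [0,0,1.5,0],
    [0,0,1.5,0],
    [0,0,1.5,0],
  ],
)

```text
time_s: 11.35
eef_pos: [0.4906, 0.1502, 0.272]
tcp_rot: [[-0.969, 0.248, -0.0], [0.248, 0.969, 0.0], [0.0, -0.0, -1.0]]
contact_force: [-0.5, -0.1, -2.9]
opening: 0.0074
grip_force: 62.7
```

Emit:
jog_arm(
  rows=[
    [0,0,1,0],
    [0,0,2,0],
    [0,0,2,0],
    [0,0,2,0],
  ],
)

```text
time_s: 11.85
eef_pos: [0.4907, 0.1502, 0.2703]
tcp_rot: [[-0.969, 0.248, 0.0], [0.248, 0.969, 0.0], [-0.0, 0.0, -1.0]]
contact_force: [-3.1, -0.4, 3.8]
opening: 0.0077
grip_force: 63.5
```

```bash
python3 - <<'E'
from h import *
s=env.observe();print(s['time_s'],s['eef_pos']*1000,np.degrees(np.arctan2(*s['tcp_rot'][[1,0],0])),s['contact_force'],s['wrist_torque'])
c=cap('wrist','w5');P=wcloud(c)
for n,(u,v) in dict(deckL=(215,180),plate1=(260,150),plate2=(300,180),plateR=(365,200),deckR=(390,250),plateL=(240,240),deckT=(300,95)).items(): print(n,(P[v-3:v+4,u-3:u+4].reshape(-1,3)*1000).round(0).mean(0).round(1))
cv2.imwrite('pics/w5c.png',cv2.resize(c['image'][60:330,180:500][...,::-1],(640,540)))
E
```

```text
11.85 [490.65093259 150.21351535 270.33293172] 165.630509767704 [-3.09051194 -0.41740001  3.78426745] [-0.03412995  0.47269044  0.00634187]
deckL [437.4 103.5  77.9]
plate1 [428.7 132.6  73. ]
plate2 [450.3 149.7  75.3]
plateR [470.4 182.1  75.4]
deckR [504.1 190.4  77.7]
plateL [478.4 103.   70.9]
deckT [403.4 159.7  34.5]
```

View pics/w5c.png

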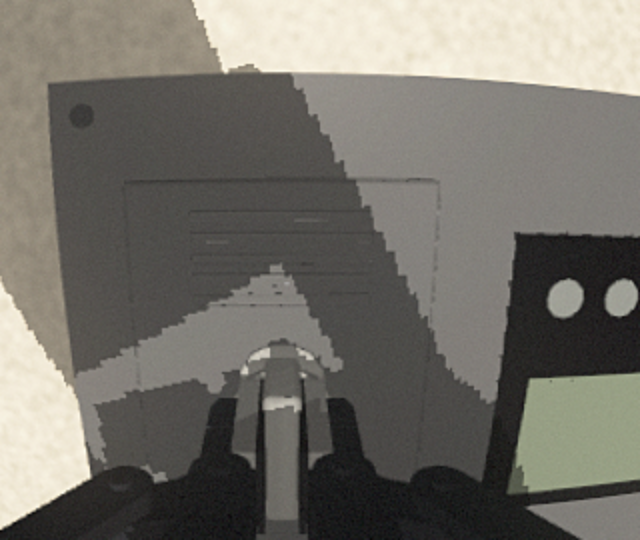

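The plate lies within the deck outline and parallel to it. I'll check numerically that it's seated: the plate should be 4 mm above the deck and level.

```bash
python3 - <<'E'
from h import *
c=pickle.load(open('w5.pkl','rb'));P=wcloud(c)*1000
def poly(pts):
    m=np.zeros((400,640),np.uint8);cv2.fillPoly(m,[np.array([(180+x/2,60+y/2) for x,y in pts],np.int32)],1);return m>0
def fit(m):
    q=P[m];q=q[np.isfinite(q).all(1)];q=q[abs(q[:,2]-np.median(q[:,2]))<6]
    A=np.c_[q[:,:2]-[490,150],np.ones(len(q))]
    for _ in range(3):
        s=np.linalg.lstsq(A,q[:,2],rcond=None)[0];k=abs(A@s-q[:,2])<3;A,q=A[k],q[k]
    return s.round(4),len(q)
d=poly([(60,95),(280,85),(630,110),(630,200),(460,200),(440,170),(120,170),(110,300),(80,300)])
p=poly([(135,195),(425,195),(415,330),(350,330),(320,300),(230,300),(220,360),(150,360)])
print(fit(d),fit(p))
E
```

```text
(array([1.00000e-04, 1.40000e-03, 7.09925e+01]), 13793) (array([-1.70000e-03,  2.20000e-03,  7.51163e+01]), 9404)
```

It's seated: 4.1 mm above the deck and level. I'll relieve the side load and start pressing.

Emit:
jog_arm(
  rows=[
    [0.4,0,0,0],
    [0.8,0,0,0],
    [0.8,0,0,0],
  ],
)

```text
time_s: 12.28
eef_pos: [0.4901, 0.1504, 0.2705]
tcp_rot: [[-0.969, 0.248, 0.001], [0.248, 0.969, 0.0], [-0.001, 0.0, -1.0]]
contact_force: [3.9, -0.1, 3.8]
opening: 0.0075
grip_force: 63.5
```

Emit:
jog_arm(
  rows=[
    [0,0,1,0],
    [0,0,2,0],
    [0,0,3,0],
    [0,0,3,0],
    [0,0,3,0],
  ],
)

```text
time_s: 12.9
eef_pos: [0.4899, 0.1504, 0.2673]
tcp_rot: [[-0.969, 0.248, 0.0], [0.248, 0.969, 0.0], [-0.0, 0.0, -1.0]]
contact_force: [5.9, -1.1, 3.7]
opening: 0.0078
grip_force: 63.6
```

Emit:
jog_arm(
  rows=[
    [-0.4,0,0.5,0],
    [-0.4,0,1,0],
    [-0.4,0,1.5,0],
    [-0.4,0,1.5,0],
    [-0.4,0,1.5,0],
  ],
)

```text
time_s: 13.52
eef_pos: [0.4902, 0.1503, 0.2657]
tcp_rot: [[-0.969, 0.248, -0.0], [0.248, 0.969, 0.0], [0.0, 0.0, -1.0]]
contact_force: [1.9, 0.2, 4.0]
opening: 0.0076
grip_force: 63.7
```

Emit:
jog_arm(
  rows=[
    [0,0,0.5,0],
    [0,0,1,0],
    [0,0,1,0],
    [0,0,1,0],
  ],
)

```text
time_s: 14.02
eef_pos: [0.4902, 0.1503, 0.2647]
tcp_rot: [[-0.969, 0.248, -0.0], [0.248, 0.969, 0.0], [0.0, 0.0, -1.0]]
contact_force: [1.5, 0.7, 4.0]
opening: 0.0074
grip_force: 63.7
```

Emit:
jog_arm(
  rows=[
    [0,0,0.5,0],
    [0,0,0.5,0],
    [0,0,0.5,0],
  ],
)

```text
time_s: 14.4
eef_pos: [0.4903, 0.1503, 0.2642]
tcp_rot: [[-0.969, 0.248, -0.0], [0.248, 0.969, 0.0], [0.0, 0.0, -1.0]]
contact_force: [1.2, 0.9, 4.5]
opening: 0.0076
grip_force: 63.7
```

```bash
python3 - <<'E'
from h import *
s=env.observe();print(s['eef_pos']*1000,s['contact_force'])
c=cap('wrist','w6');P=wcloud(c)*1000;Q=wcloud(pickle.load(open('w5.pkl','rb')))*1000;c5=pickle.load(open('w5.pkl','rb'))
# flange region (crop 260-300,345-370) in tool-fixed frame: camera moves with tool, so range should be unchanged if no slip
for (u,v) in((317,238),(325,238),(318,262),(322,290)): print((u,v),np.median(c5['range_z'][v-2:v+3,u-2:u+3]).round(4),np.median(c['range_z'][v-2:v+3,u-2:u+3]).round(4))
m=(slice(160,200),slice(260,380))
print('plate z',np.nanmedian(Q[m][...,2]),np.nanmedian(P[m][...,2]))
E
```

```text
[490.25974634 150.2885275  264.17960819] [1.2390458  0.8997591  4.46763018]
(317, 238) 0.1781 0.172
(325, 238) 0.1777 0.1719
(318, 262) 0.1365 0.1365
(322, 290) 0.1409 0.1412
plate z 75.25856633702881 75.23155265927502
```

The stud is moving with the tool and the cover is staying put. I'll keep stepping down.

Emit:
jog_arm(
  rows=[
    [0,0,0.25,0],
    [0,0,0.5,0],
    [0,0,0.5,0],
  ],
)

```text
time_s: 14.82
eef_pos: [0.4903, 0.1503, 0.2637]
tcp_rot: [[-0.969, 0.248, -0.0], [0.248, 0.969, 0.0], [0.0, 0.0, -1.0]]
contact_force: [1.7, 1.1, 5.7]
opening: 0.0075
grip_force: 63.8
```

Emit:
jog_arm(
  rows=[
    [0,0,0.2,0],
    [0,0,0.4,0],
    [0,0,0.4,0],
  ],
)

```text
time_s: 15.2
eef_pos: [0.4903, 0.1503, 0.2633]
tcp_rot: [[-0.969, 0.248, 0.0], [0.248, 0.969, 0.0], [-0.0, 0.0, -1.0]]
contact_force: [0.4, 1.3, 5.3]
opening: 0.0074
grip_force: 63.8
```

Emit:
jog_arm(
  rows=[
    [0,0,0.2,0],
    [0,0,0.4,0],
    [0,0,0.4,0],
  ],
)

```text
time_s: 15.58
eef_pos: [0.4902, 0.1503, 0.2629]
tcp_rot: [[-0.969, 0.248, -0.0], [0.248, 0.969, 0.0], [0.0, 0.0, -1.0]]
contact_force: [-0.1, 0.6, 5.5]
opening: 0.0077
grip_force: 63.8
```

Emit:
jog_arm(
  rows=[
    [0,0,0.2,0],
    [0,0,0.4,0],
    [0,0,0.4,0],
  ],
)

```text
time_s: 15.95
eef_pos: [0.4903, 0.1503, 0.2626]
tcp_rot: [[-0.969, 0.248, 0.0], [0.248, 0.969, 0.0], [-0.0, 0.0, -1.0]]
contact_force: [1.5, 1.2, 4.5]
opening: 0.0079
grip_force: 63.8
```

Emit:
jog_arm(
  rows=[
    [0,0,0.2,0],
    [0,0,0.4,0],
    [0,0,0.4,0],
  ],
)

```text
time_s: 16.32
eef_pos: [0.4903, 0.1503, 0.2621]
tcp_rot: [[-0.969, 0.248, -0.0], [0.248, 0.969, 0.0], [0.0, 0.0, -1.0]]
contact_force: [-0.0, 0.8, 5.2]
opening: 0.0076
grip_force: 63.8
```

Emit:
jog_arm(
  rows=[
    [0,0,0.2,0],
    [0,0,0.4,0],
    [0,0,0.4,0],
  ],
)

```text
time_s: 16.7
eef_pos: [0.4903, 0.1503, 0.2617]
tcp_rot: [[-0.969, 0.248, -0.0], [0.248, 0.969, -0.0], [0.0, -0.0, -1.0]]
contact_force: [1.0, 0.4, 5.0]
opening: 0.0076
grip_force: 63.8
```

Emit:
jog_arm(
  rows=[
    [0,0,0.2,0],
    [0,0,0.4,0],
    [0,0,0.4,0],
  ],
)

```text
time_s: 17.08
eef_pos: [0.4903, 0.1503, 0.2614]
tcp_rot: [[-0.969, 0.248, 0.0], [0.248, 0.969, 0.0], [-0.0, 0.0, -1.0]]
contact_force: [0.6, 1.1, 5.7]
opening: 0.0077
grip_force: 63.9
```

Emit:
jog_arm(
  rows=[
    [0,0,0.2,0],
    [0,0,0.4,0],
    [0,0,0.4,0],
  ],
)

```text
time_s: 17.45
eef_pos: [0.4903, 0.1503, 0.261]
tcp_rot: [[-0.969, 0.248, 0.0], [0.248, 0.969, -0.0], [-0.0, 0.0, -1.0]]
contact_force: [0.3, 0.2, 5.2]
opening: 0.0073
grip_force: 63.9
```

Emit:
jog_arm(
  rows=[
    [0,0,0.2,0],
    [0,0,0.4,0],
    [0,0,0.4,0],
  ],
)

```text
time_s: 17.82
eef_pos: [0.4902, 0.1503, 0.2606]
tcp_rot: [[-0.969, 0.248, -0.0], [0.248, 0.969, -0.0], [0.0, -0.0, -1.0]]
contact_force: [0.9, 1.2, 5.5]
opening: 0.0077
grip_force: 63.9
```

Emit:
jog_arm(
  rows=[
    [0,0,0.2,0],
    [0,0,0.4,0],
    [0,0,0.4,0],
  ],
)

```text
time_s: 18.2
eef_pos: [0.4903, 0.1503, 0.2602]
tcp_rot: [[-0.969, 0.248, 0.0], [0.248, 0.969, 0.0], [-0.0, 0.0, -1.0]]
contact_force: [0.3, 0.8, 6.1]
opening: 0.0079
grip_force: 63.9
```

Emit:
jog_arm(
  rows=[
    [0,0,0.2,0],
    [0,0,0.4,0],
    [0,0,0.4,0],
  ],
)

```text
time_s: 18.58
eef_pos: [0.4903, 0.1503, 0.2598]
tcp_rot: [[-0.969, 0.248, 0.0], [0.248, 0.969, 0.0], [-0.0, 0.0, -1.0]]
contact_force: [-0.6, 1.3, 5.8]
opening: 0.0077
grip_force: 63.9
```

Emit:
jog_arm(
  rows=[
    [0,0,0.2,0],
    [0,0,0.4,0],
    [0,0,0.4,0],
  ],
)

```text
time_s: 18.95
eef_pos: [0.4903, 0.1503, 0.2594]
tcp_rot: [[-0.969, 0.248, 0.0], [0.248, 0.969, 0.0], [-0.0, 0.0, -1.0]]
contact_force: [0.5, 0.5, 6.7]
opening: 0.0075
grip_force: 63.9
```

Emit:
jog_arm(
  rows=[
    [0,0,0.2,0],
    [0,0,0.4,0],
    [0,0,0.4,0],
  ],
)

```text
time_s: 19.32
eef_pos: [0.4903, 0.1503, 0.259]
tcp_rot: [[-0.969, 0.248, 0.0], [0.248, 0.969, 0.0], [-0.0, 0.0, -1.0]]
contact_force: [0.4, 0.7, 6.2]
opening: 0.0078
grip_force: 63.9
```

Emit:
jog_arm(
  rows=[
    [0,0,0.2,0],
    [0,0,0.4,0],
    [0,0,0.4,0],
  ],
)

```text
time_s: 19.7
eef_pos: [0.4903, 0.1503, 0.2587]
tcp_rot: [[-0.969, 0.248, 0.0], [0.248, 0.969, 0.0], [-0.0, 0.0, -1.0]]
contact_force: [0.3, 0.4, 6.3]
opening: 0.0076
grip_force: 63.9
```

Emit:
jog_arm(
  rows=[
    [0,0,0.2,0],
    [0,0,0.4,0],
    [0,0,0.4,0],
  ],
)

```text
time_s: 20.08
eef_pos: [0.4903, 0.1503, 0.2582]
tcp_rot: [[-0.969, 0.248, 0.0], [0.248, 0.969, 0.0], [-0.0, 0.0, -1.0]]
contact_force: [0.3, 1.4, 5.6]
opening: 0.0077
grip_force: 64.0
```

Emit:
jog_arm(
  rows=[
    [0,0,0.2,0],
    [0,0,0.3,0],
    [0,0,0.3,0],
  ],
)

```text
time_s: 20.45
eef_pos: [0.4903, 0.1503, 0.258]
tcp_rot: [[-0.969, 0.248, 0.0], [0.248, 0.969, 0.0], [-0.0, 0.0, -1.0]]
contact_force: [-0.1, 0.6, 7.8]
opening: 0.0079
grip_force: 64.0
```

Emit:
jog_arm(
  rows=[
    [0,0,0.15,0],
    [0,0,0.3,0],
    [0,0,0.3,0],
  ],
)

```text
time_s: 20.82
eef_pos: [0.4903, 0.1503, 0.2579]
tcp_rot: [[-0.969, 0.248, 0.0], [0.248, 0.969, 0.0], [-0.0, 0.0, -1.0]]
contact_force: [-1.1, -0.9, 9.3]
opening: 0.0077
grip_force: 64.4
```

z has stopped following and the force has risen to 9.3 N, so this is the floor, at about 13.9 mm depth. I'll back off about 0.4 mm and turn in stages, watching side force and torque.

Emit:
jog_arm(
  rows=[
    [0,0,-0.4,0],
    [0,0,-0.4,0],
    [0,0,-0.4,5],
    [0,0,-0.4,10],
    [0,0,-0.4,15],
    [0,0,-0.4,15],
  ],
)

```text
time_s: 21.58
eef_pos: [0.4904, 0.1506, 0.2582]
tcp_rot: [[-0.871, 0.492, 0.001], [0.492, 0.871, 0.001], [-0.0, 0.001, -1.0]]
contact_force: [1.7, 5.3, 6.1]
opening: 0.0075
grip_force: 64.1
```

```bash
cat > st.py <<'E'
from h import *
s=env.observe();R=s['tcp_rot'];print(s['time_s'],(s['eef_pos']*1000).round(2),'yaw',np.degrees(np.arctan2(*R[[1,0],0])).round(2),'Ftool',(R.T@s['contact_force']).round(2),'T',s['wrist_torque'].round(3))
E
python3 st.py
```

```text
21.575 [490.35 150.61 258.23] yaw 150.55 Ftool [ 1.16  5.48 -6.07] T [ 0.899 -0.272 -0.006]
```

It turns freely, with torque about zero. The side load shows the stud axis about 2 mm off the TCP along tool -x, so I'll compensate while turning.

Emit:
jog_arm(
  rows=[
    [0,0.5,0,0],
    [0,0.85,0,10],
    [-0.25,1.2,0,20],
    [-0.3,1.5,0,30],
    [-0.3,1.5,0,30],
  ],
)

```text
time_s: 22.2
eef_pos: [0.4914, 0.1518, 0.2583]
tcp_rot: [[-0.507, 0.862, 0.001], [0.862, 0.507, 0.001], [0.001, 0.001, -1.0]]
contact_force: [2.1, 5.9, 6.7]
opening: 0.0077
grip_force: 64.1
```

```bash
python3 st.py
```

```text
22.2 [491.4  151.8  258.29] yaw 120.47 Ftool [ 4.04  4.82 -6.74] T [ 1.    -0.307  0.008]
```

Emit:
jog_arm(
  rows=[
    [0.4,0.5,0.1,0],
    [0.4,0.95,0.1,10],
    [0.25,1.35,0.1,20],
    [0.05,1.75,0.1,30],
    [0.05,1.75,0.1,30],
  ],
)

```text
time_s: 22.82
eef_pos: [0.4929, 0.1526, 0.2582]
tcp_rot: [[-0.008, 1.0, 0.001], [1.0, 0.008, 0.001], [0.001, 0.001, -1.0]]
contact_force: [2.7, 2.9, 5.1]
opening: 0.0075
grip_force: 64.1
```

```bash
python3 st.py
```

```text
22.825 [492.95 152.55 258.2 ] yaw 90.46 Ftool [ 2.9   2.73 -5.13] T [ 0.573 -0.446 -0.042]
```

Emit:
jog_arm(
  rows=[
    [0.25,0.25,0,0],
    [0.25,0.6,0,8],
    [0.15,0.9,0,15],
    [0.15,0.9,0,15],
  ],
)

```text
time_s: 23.32
eef_pos: [0.4939, 0.1525, 0.2582]
tcp_rot: [[0.25, 0.968, 0.001], [0.968, -0.25, 0.0], [0.0, 0.001, -1.0]]
contact_force: [4.0, 0.2, 4.9]
opening: 0.0074
grip_force: 64.0
```

```bash
python3 st.py
```

```text
23.325 [493.9  152.52 258.17] yaw 75.51 Ftool [ 1.17  3.82 -4.85] T [ 0.026 -0.679  0.069]
```

Emit:
jog_arm(
  rows=[
    [0.1,0.4,0,1],
    [0.1,0.4,0,2],
    [0.1,0.5,0,3],
    [0.1,0.5,0,3],
  ],
)

```text
time_s: 23.82
eef_pos: [0.4944, 0.1524, 0.2581]
tcp_rot: [[0.299, 0.954, 0.001], [0.954, -0.299, -0.0], [0.0, 0.001, -1.0]]
contact_force: [2.4, -1.5, 5.8]
opening: 0.0076
grip_force: 64.0
```

```bash
python3 st.py
```

```text
23.825 [494.36 152.43 258.13] yaw 72.61 Ftool [-0.69  2.69 -5.79] T [-0.112 -0.57   0.038]
```

Emit:
jog_arm(
  rows=[
    [0,0.2,0,0.7],
    [0,0.2,0,1.4],
    [0,0.2,0,1.4],
  ],
)

```text
time_s: 24.2
eef_pos: [0.4946, 0.1524, 0.2582]
tcp_rot: [[0.322, 0.947, 0.001], [0.947, -0.322, -0.0], [0.0, 0.001, -1.0]]
contact_force: [2.9, -0.2, 6.7]
opening: 0.0078
grip_force: 64.0
```

```bash
python3 st.py
```

```text
24.2 [494.56 152.36 258.16] yaw 71.22 Ftool [ 0.72  2.86 -6.73] T [-0.136 -0.523  0.066]
```

Emit:
jog_arm(
  rows=[
    [0,0.2,0,0.8],
    [0,0.2,0,1.6],
    [0,0.2,0,1.6],
  ],
)

```text
time_s: 24.58
eef_pos: [0.4947, 0.1523, 0.2581]
tcp_rot: [[0.348, 0.937, 0.001], [0.937, -0.348, -0.0], [0.0, 0.001, -1.0]]
contact_force: [3.9, -1.1, 7.2]
opening: 0.0076
grip_force: 64.0
```

```bash
python3 st.py
```

```text
24.575 [494.75 152.27 258.14] yaw 69.61 Ftool [ 0.3   4.08 -7.23] T [-0.238 -0.594 -0.007]
```

Emit:
jog_arm(
  rows=[
    [0,0.3,0,0.8],
    [0,0.3,0,1.6],
    [0,0.3,0,1.6],
  ],
)

```text
time_s: 24.95
eef_pos: [0.495, 0.1522, 0.2581]
tcp_rot: [[0.374, 0.927, 0.001], [0.927, -0.374, -0.0], [0.0, 0.001, -1.0]]
contact_force: [2.9, -1.1, 6.6]
opening: 0.0075
grip_force: 64.0
```

```bash
python3 st.py; python3 - <<'E'
from h import *
c=cap('wrist','w7');cv2.imwrite('pics/w7.png',cv2.resize(c['image'][...,::-1],(800,500)))
E
```

```text
24.95 [495.03 152.15 258.11] yaw 68.01 Ftool [ 0.09  3.1  -6.57] T [-0.256 -0.536  0.123]
```

View pics/w7.png

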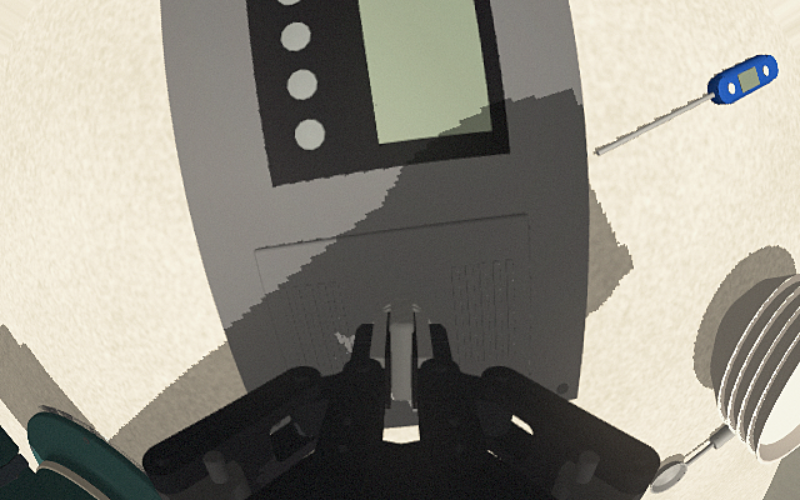

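The cover is still square to the logger (its edge runs parallel to the display's), and the wing is at right angles to the cover plus about 7°. I'll ease up to feel for the notch.

Emit:
jog_arm(
  rows=[
    [0,0.3,-0.5,0],
    [0,0.3,-1,0],
    [0,0.3,-1.5,0],
    [0,0.3,-1.5,0],
  ],
)

```text
time_s: 25.5
eef_pos: [0.4952, 0.1522, 0.2595]
tcp_rot: [[0.374, 0.927, 0.0], [0.927, -0.374, -0.0], [0.0, 0.0, -1.0]]
contact_force: [4.4, -1.1, 4.9]
opening: 0.0075
grip_force: 63.8
```

```bash
python3 st.py
```

```text
25.5 [495.16 152.16 259.48] yaw 68.03 Ftool [ 0.61  4.48 -4.89] T [-0.183 -0.687  0.054]
```

Emit:
jog_arm(
  rows=[
    [0,0,-0.5,0],
    [0,0,-1,0],
    [0,0,-1.5,0],
    [0,0,-1.5,0],
  ],
)

```text
time_s: 26.0
eef_pos: [0.4951, 0.1522, 0.261]
tcp_rot: [[0.374, 0.927, 0.0], [0.927, -0.374, 0.0], [0.0, 0.0, -1.0]]
contact_force: [4.0, -1.5, 4.4]
opening: 0.0076
grip_force: 63.7
```

```bash
python3 st.py
```

```text
26.0 [495.14 152.16 260.99] yaw 68.02 Ftool [ 0.1   4.23 -4.43] T [-0.442 -0.786  0.054]
```

Emit:
jog_arm(
  rows=[
    [0,0,-0.4,0],
    [0,0,-0.8,0],
    [0,0,-0.8,0],
  ],
)

```text
time_s: 26.38
eef_pos: [0.4951, 0.1522, 0.2612]
tcp_rot: [[0.374, 0.927, -0.0], [0.927, -0.374, -0.0], [-0.0, -0.0, -1.0]]
contact_force: [6.7, -1.6, -0.4]
opening: 0.0075
grip_force: 63.0
```

```bash
python3 st.py
```

```text
26.375 [495.09 152.15 261.24] yaw 68.03 Ftool [0.98 6.81 0.41] T [-0.129 -1.19   0.027]
```

It rises about 3 mm with the spring and then blocks (force drops to zero), so the pin is in the notch. I'll lower 0.5 mm, release, and lift clear.

Emit:
jog_arm(
  rows=[
    [0,0.4,0.5,0],
    [0,0.4,0.5,0],
    [0,0.4,0.5,0],
  ],
)

```text
time_s: 26.75
eef_pos: [0.4954, 0.1521, 0.2611]
tcp_rot: [[0.374, 0.927, -0.0], [0.927, -0.374, 0.0], [0.0, -0.0, -1.0]]
contact_force: [3.2, 0.3, 3.2]
opening: 0.0074
grip_force: 63.6
```

Emit:
jog_arm(
  rows=[
    [0,0,0,0],
    [0,0,0,0],
    [0,0,0,0],
    [0,0,0,0],
    [0,0,-10,0],
    [0,0,-40,0],
    [0,0,-80,0],
    [0,0,-120,0],
    [0,0,-120,0],
    [0,0,-120,0],
  ],
  grip=45,
)

```text
time_s: 28.0
eef_pos: [0.4953, 0.152, 0.3809]
tcp_rot: [[0.374, 0.927, -0.0], [0.927, -0.374, -0.0], [-0.0, -0.0, -1.0]]
contact_force: [-0.1, -0.7, -0.4]
opening: 0.0449
grip_force: 0.0
```

```bash
python3 st.py; python3 - <<'E'
from h import *
c=cap('wrist','w8');P=wcloud(c);cv2.imwrite('pics/w8.png',cv2.resize(c['image'][...,::-1],(800,500)))
d=np.hypot(P[...,0]-.4935,P[...,1]-.150)
for a,b in((.066,.072),(.072,.08),(.08,.09),(.09,.1),(.1,.115)):
    m=(d<.05)&(P[...,2]>a)&(P[...,2]<=b);print(a,b,m.sum(),np.median(P[m],0).round(4) if m.any() else '')
m=(d<.03)&(P[...,2]>.097)&(P[...,2]<.12);print(cv2.minAreaRect((P[m][:,:2]*1000).astype(np.float32)))
E
```

```text
28.0 [495.34 151.99 380.88] yaw 68.03 Ftool [-0.65  0.18  0.4 ] T [-0.073 -0.01   0.029]
0.066 0.072 333 [0.4958 0.1923 0.0708]
0.072 0.08 7216 [0.4955 0.1553 0.075 ]
0.08 0.09 394 [0.4972 0.1506 0.0859]
0.09 0.1 22 [0.5022 0.1667 0.0958]
0.1 0.115 477 [0.4964 0.1516 0.1097]
((495.6620788574219, 149.95053100585938), (36.389530181884766, 9.013951301574707), 68.91767883300781)
```

View pics/w8.png

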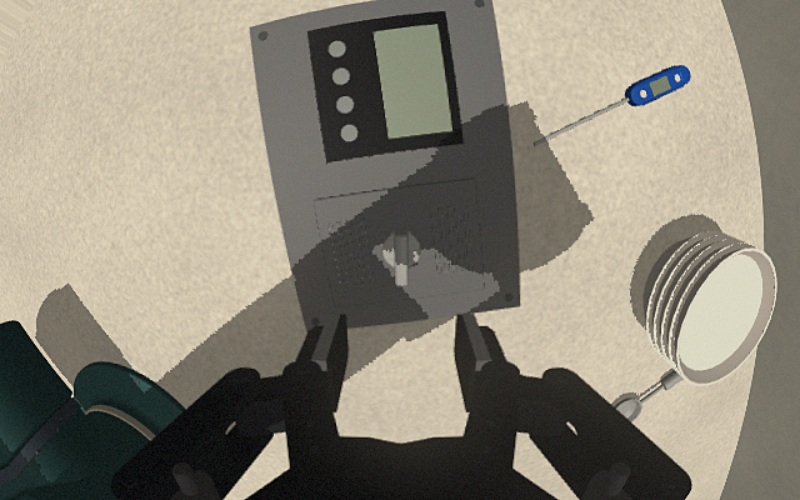

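The final view shows the cover flush in the deck and the wing across it at (402,255). The wing top is at about 109 mm against 119.5 mm when out, so the stud is held about 11 mm in. The gripper is clear, so I'm handing in.

```bash
python3 -c "
from plant import env
print(env.sign_off())"
```

```text
the job is handed in; nothing more can be done
None
```

The battery cover is seated in the bay and its stud is pushed in, turned a quarter clockwise and held in the notch; the gripper let go and lifted clear, and I handed the job in at about 28 s of the 64 s, with no reading on the stud above about 10 N and the bystanders left alone.

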